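# Slide the coaster out to its line

### The job

The square cork coaster lies too flat on the shelf unit to be picked up. With the fingers, slide it towards the front edge (the robot's side) until its dark line lies over that edge and along it, so that the strip in front of the line overhangs, and leave it lying there. Never pick the coaster up, and do not shift the mate cup, the bombilla or the canister beside it.

Things in the scene. Friction and masses are not known exactly. Their poses are not given: they have to be found in the camera images.
- shelf_edge (a point): Middle of the front top edge of the dark wooden shelf unit (240 mm deep, 570 mm wide, 220 mm high, fixed; a clear acrylic door closes its lower compartment). The point lies on the flat top surface, at its very front, 220 mm above the table. x points from the edge back over the unit (away from the robot), y runs along the edge, z up.
- coaster_line (a point): Middle of the thin dark line on the top face of the loose cork coaster, a square plate 90 x 90 mm, 8 mm thick, about 40 g, lying flat on the shelf unit. x runs square to the line, y along the line, z up; the line lies 30 mm behind the coaster's front side (at x = -30 mm from this point) and 60 mm before its back side (x = +60 mm); the coaster's centre is at x = +15 mm. At the start it may be turned up to 0.35 rad from the edge, its front side towards the robot.
- mate_cup: Black ceramic mate cup, 80 mm across, 82 mm high, standing loose on the shelf unit; origin at the centre of its underside, z up.
- canister: White plastic canister with a white screw cap, 76 mm across, 110 mm high, standing loose on the shelf unit; origin at the centre of its underside, z up.
- bombilla: Silver bombilla (metal drinking straw with a wide strainer end), 170 mm long, 10 mm high, at most 18 mm wide, lying loose on the shelf unit, roughly square to its front edge; origin at its middle, on its underside, x along it towards the strainer. The four things on the unit stand in one row along it in any order, about 140 mm apart.
Things that resemble listed ones, but are neither listed nor needed, are in the scene too. Of the things shaped like the part that bears coaster_line, the cork one is meant.

How it is judged:
By the outcome, as a careful person would: the job done as asked, in the order asked, and still so for the second after the job is handed in, with the robot touching nothing.
It also fails if it takes over 38 s, if anything falls off the work surface, if the arm or the gripper's body presses on something with over 40 N, if the wrist force passes 120 N, or if a joint passes its speed limit or range.

### The arm

A 6-joint arm with a two-finger parallel gripper is mounted at the origin on the work surface. World frame = base frame: x ahead of the robot, y to its left, z up, the work surface at z = 0. Lengths are in m, angles in rad, forces in N, time in s.
With the tool pointing down it reaches from about 0.275 to 0.825 m from the base axis. Payload 4.9 kg.
Tool frame: the origin (TCP) lies midway between the tips of the shut fingers; the grasp point (between the pads) lies 19 mm behind it (grip_point_offset is the distance from the TCP to the grasp point, in m); z points along the fingers, x is the direction in which the jaws open and shut, and the axes are right-handed (so a half turn about z gives the same grasp; the last joint's range is limited). The gripper opens to 85 mm and grips with 20 to 120 N. Pads are 22 mm wide; open, the fingers measure 114 mm over their backs; the gripper's body (76 mm by 85 mm) begins 54 mm behind the grasp point. The pads swing forward as they close: fully open they stand 13 mm farther back than shut.
Start: joints at [-0.134, 0.326, -0.193, 1.052, 0, 1.437], TCP at [0.55, 0, 0.231] pointing down, gripper open.
Joint ranges: [-2.65, 2.65], [-0.97, 1.79], [-1.3, 1.35], [-1.93, 2.1], [-1.47, 1.37], [-3.14, 3.14]. Speed limits (rad/s): [2.57, 2.57, 3.14, 3.14, 3.14, 3.14].

### API

Orientations are given as a rotation vector (axis times angle).
In Python, from cell import * gives the robot as it stands. Calls block until the motion is done:
- movep(position, orientation): joint-space move of the TCP to a pose.
- move_l(position, velocity=0.15, rot=None, until_force=None): straight line of the TCP; rot=None keeps the orientation; velocity is the mean speed in m/s. With until_force (N) it stops when the force on the tool has changed by that much, and returns True; else False.
- set_joints(angles): joint-space move.
- let_go() and grab(newtons=None): open the fingers fully, or close them until they stop; newtons is the grip in N (None keeps the last).
- sleep(seconds).
- ik(position, orientation): joint angles nearest the present ones, or None.
- get_state(): the state.
- grab_frame(name): name is "scene" or "side" or "wrist"; returns a dict with "img" (400x640x3 uint8, red, green, blue), "fx", "fy", "cx", "cy" (pixels), "cam_to_world" (4x4, takes a point from camera to world coordinates); the wrist camera has in their place "T_tool_cam" (4x4, takes a point from camera to tool coordinates, whose origin is the TCP and whose axes are the tool frame's). Camera axes: x right, y down, z forward; pixel columns grow to the right and rows downward; lengths in m; the calibration is good to about 2 mm. A picture is of the moment at which its call begins: read the wrist's pose just before it. There is no depth.
A pose or a line that the arm cannot do raises MotionError and nothing moves.
- sign_off(): hands the job in, once; it reports no verdict.
Trained networks look in the newest picture that a camera, given by its name, has taken for a name from the list of things; names that differ only in an ending like _2 or _b are one class to them, and where a whole thing is asked for, a point or a joint stands for the part that bears it (a point fixed in the world has none). Each returns a list of dicts, best first, with "score" (0 to 1); they miss things now and then, are a little off and sometimes report something else, mostly with a low value. They report only what shows in the picture. A call takes as long as a camera call. They do not tell look-alikes from the thing itself.
- spot_in(camera, name): "centre" ([column, row] in pixels, amid what is visible of it).
- silhouettes(camera, name): "mask" (400x640 bool, what is visible of it) and "centre" ([column, row] in pixels, amid what is visible of it).
- tip_of(camera, name): "centre" ([column, row] in pixels: a listed point, or the origin of a listed thing).
The state is a dict: "clock": time; "q": joint angles; "joint_velocities": joint speeds; "tau": joint torques, N m; "position": TCP position; "eef_rot": TCP orientation; "contact_force": force on the tool from outside, world axes, zero at the start; "wrist_torque": the same for the moment, N m; "finger_gap": opening from 0.0 (shut) to 1.0 (fully open).
Only numpy, scipy, OpenCV 4.12 (cv2) and the standard library are available. Lean on these libraries where they do the work, as an engineer would, in place of code of your own. Each camera call takes 0.05 s, during which the arm holds its last target. There are 200 camera calls.

## Working session

There is one attempt and no reset: what is moved stays moved. The work goes in short steps, each a Python script; the robot and the scene stay as the last script left them, time stands still between calls to the robot, and variables do not carry over. Pictures are saved under pics/ and viewed, about 8 in all and at most 12, crops included, and the job is handed in when it is done.

```bash
mkdir -p pics; ls
cat > h.py <<'E'
from cell import *
import numpy as np, cv2
from scipy.spatial.transform import Rotation as R
def pose(s=None):
    s=s or get_state(); T=np.eye(4); T[:3,:3]=R.from_rotvec(s["eef_rot"]).as_matrix(); T[:3,3]=s["position"]; return T
def frame(n):
    P=pose(); f=grab_frame(n)
    f["C"]=P@np.array(f["T_tool_cam"]) if n=="wrist" else np.array(f["cam_to_world"]); return f
def toplane(f,px,z):
    C=f["C"]; d=C[:3,:3]@np.array([(px[0]-f["cx"])/f["fx"],(px[1]-f["cy"])/f["fy"],1]); o=C[:3,3]
    return o+d*(z-o[2])/d[2]
def topix(f,p):
    c=np.linalg.inv(f["C"])@np.append(p,1); return np.array([f["fx"]*c[0]/c[2]+f["cx"],f["fy"]*c[1]/c[2]+f["cy"]])
def save(f,n): cv2.imwrite("pics/"+n+".png",cv2.cvtColor(f["img"],cv2.COLOR_RGB2BGR))
E
python3 - <<'E'
from h import *
s=get_state();print(s["clock"],s["position"],s["eef_rot"],s["finger_gap"])
ims=[]
for c in ("scene","wrist"):
    f=frame(c); save(f,c+"0")
    print(c,np.round(f["C"],3).tolist(),f["fx"])
    for n,z in (("coaster_line",.228),("mate_cup",.22),("canister",.22),("bombilla",.22),("shelf_edge",.22)):
        for d in tip_of(c,n)[:3]: print(c,n,round(d["score"],2),np.round(d["centre"]),np.round(toplane(f,d["centre"],z),3))
E
```

```text
pics
0.0 [5.49392706e-01 8.75279097e-05 2.30483349e-01] [-3.14137264e+00  1.70966565e-05  2.79632291e-03] 0.9997274895362168
scene [[0.505, 0.571, -0.647, 1.109], [0.863, -0.324, 0.388, -0.32], [0.012, -0.754, -0.656, 0.73], [0.0, 0.0, 0.0, 1.0]] 460.29578122207715
scene coaster_line 0.96 [416. 333.] [ 0.896 -0.047  0.228]
scene coaster_line 0.83 [280. 188.] [ 0.562 -0.066  0.228]
scene mate_cup 0.75 [405. 141.] [0.547 0.215 0.22 ]
scene mate_cup 0.23 [287. 150.] [ 0.459 -0.001  0.22 ]
scene canister 0.97 [352. 169.] [0.57  0.074 0.22 ]
scene bombilla 0.69 [208. 227.] [ 0.583 -0.204  0.22 ]
scene shelf_edge 0.76 [282. 151.] [ 0.457 -0.01   0.22 ]
scene shelf_edge 0.69 [206. 229.] [ 0.585 -0.209  0.22 ]
wrist [[1.0, 0.0, -0.001, 0.55], [0.0, -0.953, -0.304, 0.077], [-0.001, 0.304, -0.953, 0.374], [0.0, 0.0, 0.0, 1.0]] 324.3717604797874
wrist coaster_line 0.86 [145. 280.] [ 0.463 -0.01   0.228]
wrist coaster_line 0.84 [356. 375.] [ 0.573 -0.071  0.228]
wrist canister 0.84 [359.  96.] [0.569 0.079 0.22 ]
wrist shelf_edge 0.55 [130. 258.] [ 0.452 -0.002  0.22 ]
```

View pics/scene0.png

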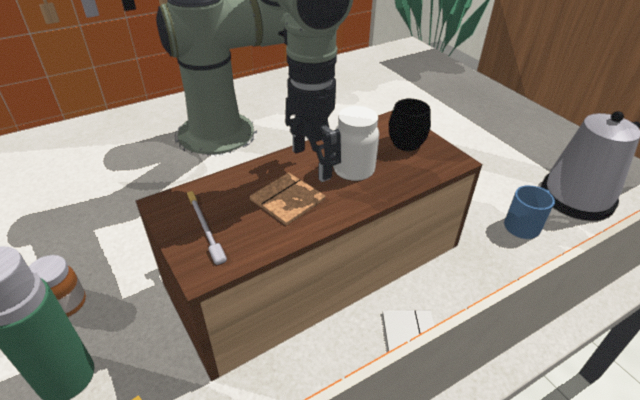

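View pics/wrist0.png

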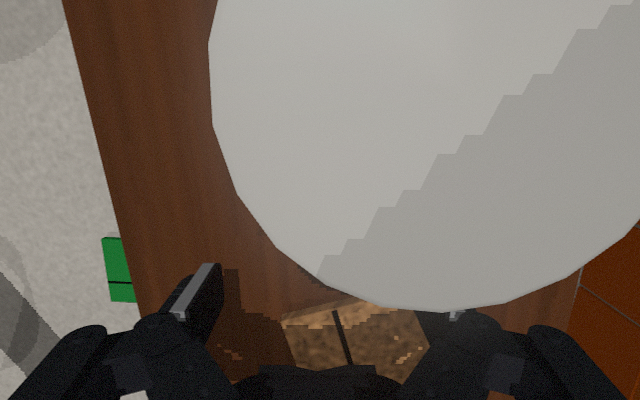

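Candidates for the coaster: cork on the shelf (scene 287,198), white one on the table (408,328), and green one on the table in front (wrist 120,270). The cork one is meant. I'll rise and look from above.

Run:
```python
from h import *
p=np.array(get_state()["position"])
move_l([p[0],p[1],.40],.25)
move_l([.52,-.07,.45],.25)
f=frame("wrist"); save(f,"wrist1"); s=get_state(); print(s["clock"],s["position"])
np.save("C1.npy",f["C"])
for n,z in (("coaster_line",.228),("mate_cup",.22),("canister",.22),("bombilla",.22),("shelf_edge",.22)):
    for d in tip_of("wrist",n)[:3]: print(n,round(d["score"],2),np.round(d["centre"]),np.round(toplane(f,d["centre"],z),3))
for d in silhouettes("wrist","coaster_line")[:3]:
    m=d["mask"].astype(np.uint8); c=max(cv2.findContours(m,0,2)[0],key=cv2.contourArea)
    w=np.array([toplane(f,q[0],.228)[:2] for q in c],np.float32); print(d["score"],m.sum(),cv2.minAreaRect(w))
```

```text
1.9917 [ 0.51982804 -0.0696007   0.44846231]
coaster_line 0.7 [491.  53.] [0.698 0.053 0.228]
coaster_line 0.69 [216. 188.] [ 0.403 -0.089  0.228]
coaster_line 0.58 [361. 170.] [ 0.57  -0.068  0.228]
canister 0.69 [364.  28.] [0.568 0.078 0.22 ]
bombilla 0.87 [363. 278.] [ 0.579 -0.212  0.22 ]
shelf_edge 0.92 [254. 109.] [ 0.451 -0.002  0.22 ]
0.87 6169 ((0.5845157504081726, -0.06607549637556076), (0.0896972268819809, 0.0904829353094101), 15.955480575561523)
0.83 2036 ((0.6926025748252869, 0.0421372652053833), (0.05678703635931015, 0.05161266773939133), 62.1786994934082)
0.66 2421 ((0.3990541100502014, -0.07938294857740402), (0.05741916969418526, 0.058004043996334076), 86.11813354492188)
```

View pics/wrist1.png

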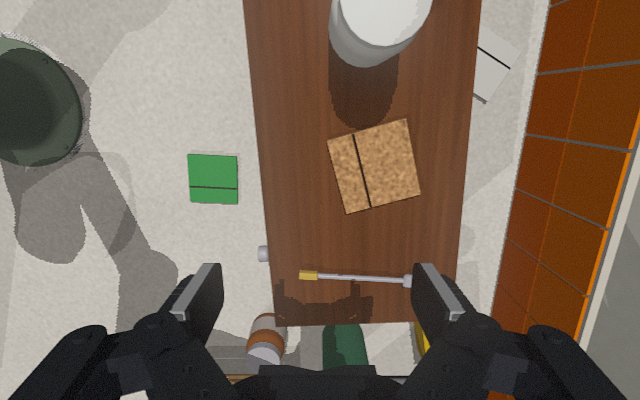

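Cork coaster at (373,167): line from (354,134) to (371,207), yaw ≈ +16°. The shelf's front edge runs (243,0)–(275,326). I'll fit the edge precisely and check the tool yaw options.

```bash
cat >> h.py <<'E'
def edge(f, E0=(.451,0), yaw=0., y=np.linspace(-.2,.04,49), band=.02):
    """fit front edge: strongest brightness fall going +x across the edge at z=.22"""
    g=cv2.GaussianBlur(cv2.cvtColor(f["img"],cv2.COLOR_RGB2HSV)[...,1],(3,3),0).astype(float)
    u=np.linspace(-band,band,161); pts=[]
    for yy in y:
        P=np.array([topix(f,[E0[0]-np.tan(yaw)*(yy-E0[1])+a,yy,.22]) for a in u],np.float32)
        if P.min()<1 or P[:,0].max()>638 or P[:,1].max()>398: continue
        v=cv2.remap(g.astype(np.float32),P[None,:,0],P[None,:,1],1)[0]
        dv=v[8:]-v[:-8]; i=np.argmax(dv)
        pts.append((E0[0]-np.tan(yaw)*(yy-E0[1])+u[i+4],yy))
    p=np.array(pts); k=np.ones(len(p),bool)
    for _ in range(4):
        c=np.polyfit(p[k,1],p[k,0],1); r=p[:,0]-np.polyval(c,p[:,1]); k=abs(r)<max(.001,2*r[k].std())
    return c,k.sum(),r[k].std()   # x = c0*y + c1 ; yaw = -atan(c0)
E
python3 - <<'E'
from h import *
f=dict(img=cv2.cvtColor(cv2.imread("pics/wrist1.png"),cv2.COLOR_BGR2RGB),C=np.load("C1.npy"))
g=grab_frame("wrist"); f.update({k:g[k] for k in("fx","fy","cx","cy")})
print(edge(f))
for a,b in (((354,134),(371,207)),((243,1),(275,326))):
    print([np.round(toplane(f,q,.228 if a[0]>300 else .22),4) for q in (a,b)])
for yaw in (-np.pi/2,np.pi/2):
    r=(R.from_euler('z',yaw)*R.from_rotvec([np.pi,0,0])); q=ik([.665,-.075,.24],r.as_rotvec()); print(yaw,r.as_rotvec(),q, (r.as_matrix()@np.array(g["T_tool_cam"])[:3,3]))
E
```

```text
(array([-0.04604592,  0.44963776]), np.int64(49), np.float64(0.00022220983916051718))
[array([ 0.5607, -0.0284,  0.228 ]), array([ 0.5836, -0.1131,  0.228 ])]
[array([0.4458, 0.102 , 0.22  ]), array([ 0.4623, -0.287 ,  0.22  ])]
-1.5707963267948966 [ 2.22144147e+00 -2.22144147e+00 -1.36024059e-16] [-0.22250975  0.55027417  0.17923516  1.19975732  0.          2.9190829 ] [ 0.07745123 -0.00035145  0.14262917]
1.5707963267948966 [2.22144147e+00 2.22144147e+00 1.36024059e-16] [-0.22250975  0.55027417  0.17923516  1.19975732  0.         -0.22250975] [-0.07745123  0.00035145  0.14262917]
```

```bash
cat >> h.py <<'E'
YAW=.046; E0=np.array([.4496,0,.22]); N=np.array([np.cos(YAW),np.sin(YAW),0]); T=np.array([-np.sin(YAW),np.cos(YAW),0])
ROT=(R.from_euler('z',np.pi/2+YAW)*R.from_rotvec([np.pi,0,0])).as_rotvec()
def W(n,t,z): return E0*[1,1,0]+N*n+T*t+np.array([0,0,z])
def nt(p): d=np.array(p)[:2]-E0[:2]; return np.round([d@N[:2],d@T[:2]],4)
def coaster(f,show=True):
    for d in silhouettes("wrist","coaster_line")[:2]:
        m=d["mask"].astype(np.uint8); c=max(cv2.findContours(m,0,2)[0],key=cv2.contourArea)
        w=np.array([nt(toplane(f,q[0],.228)) for q in c],np.float32); print("coaster",round(d["score"],2),m.sum(),cv2.minAreaRect(w))
    for d in tip_of("wrist","coaster_line")[:2]: print("line",round(d["score"],2),np.round(d["centre"]),nt(toplane(f,d["centre"],.228)))
E
python3 - <<'E'
from h import *
grab(20)
movep(W(.214,-.072,.30),ROT)
move_l(W(.214,-.072,.24),.2)
hit=move_l(W(.214,-.072,.212),.03,until_force=4)
s=get_state(); print(hit,s["position"],s["contact_force"],s["clock"],s["finger_gap"])
z=s["position"][2]
move_l(W(.214,-.072,z+.003),.05)
f=frame("wrist"); save(f,"wrist2"); np.save("C2.npy",f["C"]); coaster(f); open("z","w").write(str(z+.003))
print(nt(get_state()["position"]),get_state()["position"],get_state()["clock"])
E
```

```text
True [ 0.66653822 -0.06202846  0.22008623] [-1.00678398  0.28614186  3.83391807] 5.6083 0.0018607256986331298
coaster 0.98 44100 ((0.1338457465171814, -0.07245586067438126), (0.0873912125825882, 0.08972655981779099), 12.82636833190918)
coaster 0.56 40 ((0.23544999957084656, -0.018950000405311584), (0.0044999998062849045, 0.0022999942302703857), 90.0)
line 0.84 [309.  49.] [ 0.1176 -0.0755]
[ 0.2138 -0.072 ] [ 0.66652357 -0.06206494  0.22267432] 6.0083
```

View pics/wrist2.png

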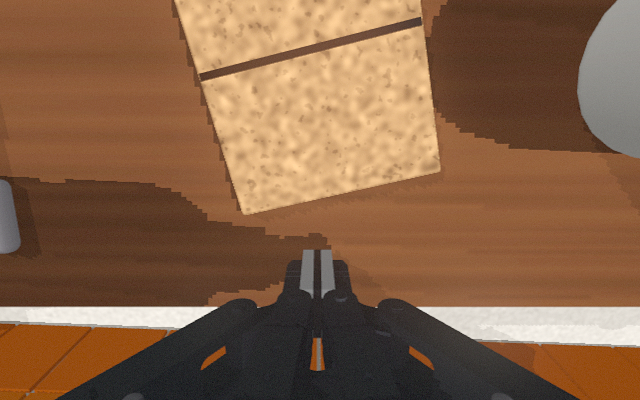

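Fingers stand clear behind the coaster. First I'll push off-centre to turn it square, then check.

Run:
```python
from h import *
z=float(open("z").read())
move_l(W(.210,-.094,z),.1)
move_l(W(.183,-.094,z),.05)
s=get_state();print(nt(s["position"]),s["contact_force"])
f=frame("wrist"); save(f,"wrist3"); coaster(f)
print(get_state()["clock"])
```

```text
[ 0.1831 -0.094 ] [ 0.86181905  0.16530589 -0.90195497]
coaster 0.62 46249 ((0.12120181322097778, -0.06912878900766373), (0.08912741392850876, 0.08948417752981186), 7.788093090057373)
line 0.81 [375. 103.] [ 0.1066 -0.0709]
7.225
```

View pics/wrist3.png

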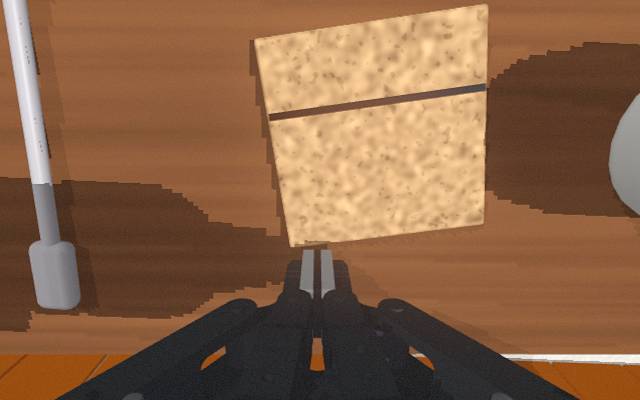

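Coaster is turning as planned (12.8° → 7.8°), with the bombilla well clear.

Run:
```python
from h import *
z=float(open("z").read())
move_l(W(.169,-.094,z),.05)
f=frame("wrist"); coaster(f); print(get_state()["clock"])
```

```text
coaster 0.81 45593 ((0.11035829037427902, -0.0643414631485939), (0.08978262543678284, 0.08999109268188477), 2.2342262268066406)
coaster 0.38 156903 ((0.14356330037117004, -0.09306640923023224), (0.17592425644397736, 0.3423991799354553), 0.1088600680232048)
line 0.97 [388. 109.] [ 0.0946 -0.0653]
line 0.65 [ 51. 168.] [ 0.1194 -0.2091]
7.8083
```

Run:
```python
from h import *
z=float(open("z").read())
move_l(W(.178,-.094,z),.1); move_l(W(.178,-.068,z),.1)
for n in (.13,.085):
    move_l(W(n,-.068,z),.06)
    f=frame("wrist"); coaster(f)
save(f,"wrist4"); print(get_state()["clock"],get_state()["contact_force"])
```

```text
coaster 0.87 45214 ((0.0733412355184555, -0.06160597503185272), (0.08970341086387634, 0.08972612768411636), 89.1412353515625)
line 0.86 [334. 113.] [ 0.058  -0.0616]
coaster 0.73 45329 ((0.028147350996732712, -0.06058343127369881), (0.0899667888879776, 0.09003646671772003), 87.73949432373047)
coaster 0.47 232 ((-0.026650000363588333, -0.0848499983549118), (0.019299998879432678, 0.0019000004976987839), 90.0)
line 0.89 [337. 113.] [ 0.0128 -0.0604]
10.6167 [ 0.40698442 -0.13809179  0.25678016]
```

View pics/wrist4.png

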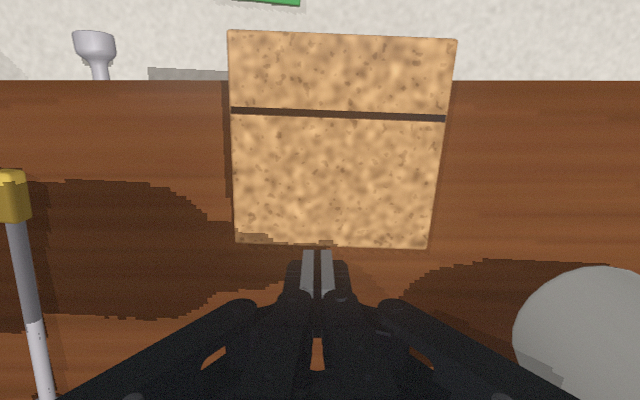

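Run:
```python
from h import *
z=float(open("z").read())
f=frame("wrist"); Y=np.r_[np.linspace(-.155,-.115,20),np.linspace(-.0,.06,30)]
c=edge(f,y=Y); print(c,"vs",[-.046,.4496])
move_l(W(.093,-.068,z),.1); move_l(W(.093,-.038,z),.1)
move_l(W(.0795,-.038,z),.05)
f=frame("wrist"); save(f,"wrist5"); coaster(f); print(edge(f,y=Y),get_state()["clock"])
```

```text
(array([-0.04681466,  0.44926467]), np.int64(50), np.float64(9.547790043129221e-05)) vs [-0.046, 0.4496]
coaster 0.9 873 ((-0.03164999559521675, -0.0737999975681305), (0.004299997352063656, 0.034599993377923965), 0.0)
coaster 0.84 44925 ((0.02219831570982933, -0.06251591444015503), (0.08920425921678543, 0.08924993127584457), 0.9575003385543823)
line 0.71 [258. 112.] [ 0.0063 -0.0627]
(array([-0.04578577,  0.44919171]), np.int64(50), np.float64(7.070342124158774e-05)) 11.9333
```

Run:
```python
from h import *
z=float(open("z").read())
move_l(W(.088,-.038,z),.1); move_l(W(.088,-.070,z),.1)
move_l(W(.0745,-.070,z),.05)
f=frame("wrist"); save(f,"wrist6"); coaster(f)
np.save("C6.npy",f["C"]);print(get_state()["clock"])
```

```text
coaster 0.75 45128 ((0.01694999262690544, -0.06150000914931297), (0.08929998427629471, 0.08939998596906662), 0.0)
coaster 0.64 1413 ((-0.03554999828338623, -0.09315000474452972), (0.03490000218153, 0.006299998611211777), 90.0)
line 0.94 [339. 112.] [ 0.0012 -0.0611]
13.2167
```

View pics/wrist6.png

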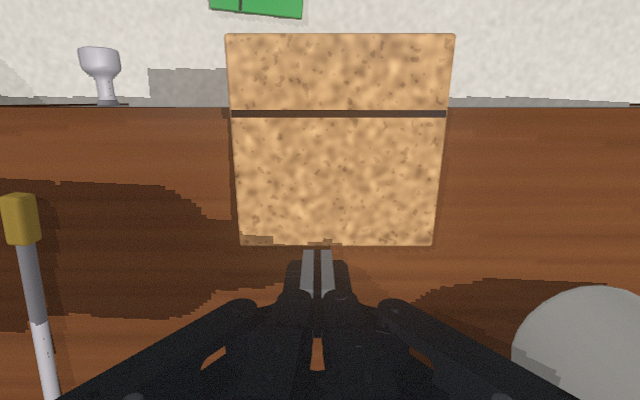

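Run:
```python
from h import *
z=float(open("z").read())
move_l(W(.082,-.070,z),.1); move_l(W(.082,-.0615,z),.1)
move_l(W(.0725,-.0615,z),.04)
f=frame("wrist"); coaster(f)
move_l(W(.095,-.0615,z),.1); move_l(W(.095,-.0615,.40),.25)
move_l(W(.02,-.0615,.40),.25)
f=frame("wrist"); save(f,"wrist7"); coaster(f)
Y=np.r_[np.linspace(-.15,-.115,20),np.linspace(-.0,.04,30)]
c=edge(f,y=Y)
# dark-line fit
g=cv2.cvtColor(f["img"],cv2.COLOR_RGB2GRAY).astype(np.float32); u=np.linspace(-.008,.008,81); L=[]
for t in np.linspace(-.098,-.025,40):
    P=np.array([topix(f,W(a,t,.228)) for a in u],np.float32); v=cv2.remap(g,P[None,:,0],P[None,:,1],1)[0]
    w=np.clip(np.median(v)-v-20,0,None); L.append(((u*w).sum()/max(w.sum(),1e-6),t))
L=np.array(L); print("line fit slope,n:",np.polyfit(L[:,1]+.0615,L[:,0],1))
print("edge",c,"edge n at coaster",nt([np.polyval(c[0],-.06),-.06]))
for n in("bombilla","canister","mate_cup"):
    grab_frame("scene"); F=frame("scene")
    for d in tip_of("scene",n)[:1]: print(n,np.round(toplane(F,d["centre"],.22),3))
save(F,"scene7"); print(get_state()["clock"])
```

```text
coaster 0.79 1628 ((-0.03724999725818634, -0.08810000121593475), (0.03519999980926514, 0.0069000013172626495), 90.0)
coaster 0.62 45227 ((0.015149999409914017, -0.06154999881982803), (0.08990000188350677, 0.08969999849796295), 90.0)
line 0.98 [318. 114.] [ 0.0004 -0.0615]
coaster 0.84 3952 ((-0.09997011721134186, -0.09973619133234024), (0.053074128925800323, 0.053671419620513916), 84.55965423583984)
coaster 0.74 7896 ((0.0145999975502491, -0.06175000220537186), (0.08949999511241913, 0.08900000154972076), 90.0)
line 0.81 [315. 163.] [-0.     -0.0631]
line 0.57 [264.  49.] [-0.1019 -0.1082]
line fit slope,n: [-0.00193565  0.00038301]
edge (array([-0.04620008,  0.4399408 ]), np.int64(50), np.float64(0.00011934027923173544)) edge n at coaster [-0.0096 -0.0596]
bombilla [ 0.583 -0.207  0.22 ]
canister [0.565 0.078 0.22 ]
mate_cup [0.556 0.212 0.22 ]
16.5333
```

View pics/wrist7.png

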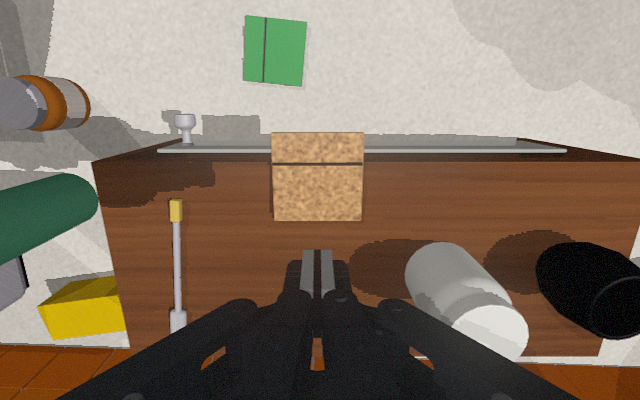

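The edge fit picked up the front face's lower boundary in this view. I'll refit on the brightness step between the front face and the top.

Run:
```python
from h import *
f=frame("wrist"); g=cv2.cvtColor(f["img"],cv2.COLOR_RGB2GRAY).astype(np.float32); u=np.linspace(-.005,.006,111)
for r in ((-.0,.05),(.06,.1),(-.135,-.112)):
    A=[]
    for t in np.linspace(*r,30):
        P=np.array([topix(f,W(a,t,.22)) for a in u],np.float32); A.append(cv2.remap(g,P[None,:,0],P[None,:,1],1)[0])
    v=np.mean(A,0); d=v[10:]-v[:-10]; print(r,"edge n",u[d.argmax()+5],d.max(),np.round(v[::10]))
im=cv2.resize(cv2.cvtColor(f["img"],cv2.COLOR_RGB2BGR)[125:225,230:410],None,fx=4,fy=4,interpolation=cv2.INTER_NEAREST); cv2.imwrite("pics/crop7.png",im)
```

```text
(-0.0, 0.05) edge n 9.99999999999994e-05 16.037758 [71. 70. 70. 69. 72. 83. 92. 91. 90. 89. 89. 91.]
(0.06, 0.1) edge n 9.99999999999994e-05 22.049515 [61. 60. 59. 59. 64. 79. 91. 89. 87. 86. 87. 88.]
(-0.135, -0.112) edge n 9.99999999999994e-05 14.023308 [71. 71. 69. 67. 70. 79. 88. 88. 88. 89. 92. 95.]
```

View pics/crop7.png

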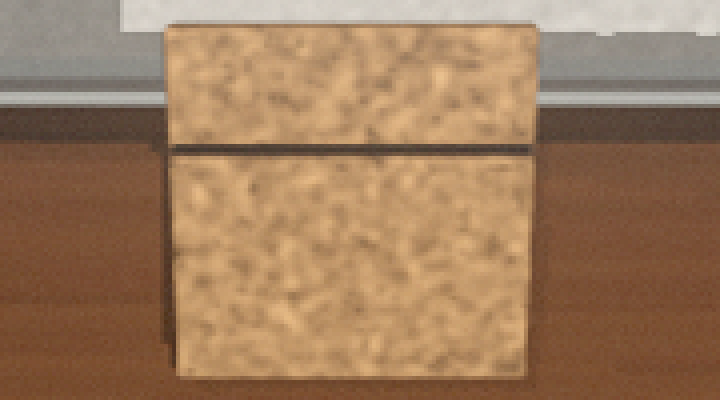

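The top edge is at n = 0.1 mm and the line at 0.4 mm, with about 0.1° between them. The gripper is clear, so I'm handing in.

```bash
python3 -c "
from cell import *
print(get_state()['clock']); sign_off()"
```

```text
16.5833
the job is handed in; nothing more can be done
```

The cork coaster now lies with its dark line over the shelf unit's front edge and along it, and I handed the job in at about 16.6 s of the 38 s. I turned it square and slid it only by pushing its back side with the shut fingers. It was never picked up. The gripper was then lifted clear.

**Line against edge:** from the raised view, the line is about 0.3 mm behind the edge and about 0.1° off parallel. The calibration is good to about 2 mm. Fits from closer views put the edge up to 0.5 mm nearer the robot, which would make the gap about 0.8 mm at most.

**Disagreeing check:** in the last view, my automatic edge fit gave −9.6 mm because it picked up the lower boundary of the unit's front face. I refitted on the brightness step at the top edge, and the close crop agreed.

**Neighbours:** the bombilla, canister and mate cup read within 3 to 10 mm of their first readings. That is the detector's scatter, and the gripper stayed clear of all three in every view.

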